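# Crimp a sample vial in the guarded bench crimper

### The job

Crimp the vial that stands in the loading slide of the bench crimper: push the slide all the way in by its upright end plate, then reach down through the window in the top of the guard, press the lever pad fully down to its stop, keep it down for a good second and let it come back up. The guard is a trip guard, so do not touch it anywhere; do not work the lever before the slide is home, leave the vial standing in its nest (nothing is to be picked up), and leave everything else on the bench where it is.

Things in the scene. Friction and masses are not known exactly. Their poses are not given: they have to be found in the camera images.
- press: White bench crimper for small vials (base 172 x 124 x 12 mm, column and head at the rear, 166 mm tall with its guard). Origin on the bench surface, straight below the crimp axis; x points to its back, away from the robot, y to the side on which the loading slide sticks out, z up. A slide bed 66 mm wide and 12 mm high carries the slide and runs along +y to y = 180 mm.
- guard: Trip guard round the crimper, fixed to it, same origin and axes as press: grey corner posts, clear side panels and a grey top sheet. Outside it spans x -90 to +82 mm, y -62 to +62 mm, and up to z = 160 mm; a black switch box 22 x 32 mm on the rear of the top sheet, at x = 55, y = -30 mm, stands up to z = 166 mm. Its only openings large enough to reach through are the window in the top sheet and, on the +y side, a gap below z = 71 mm for the slide. Must not be touched.
- window (a point): Centre of the window in the guard's top sheet, on the upper face (z = 160 mm). The opening is 72 mm along the crimper's x by 100 mm along its y, with a rolled edge 8 mm thick. Same axes as press.
- lever_pad (a point): Centre of the upper face of the black palm pad (34 mm along x, 46 mm along y, 6 mm thick) on the end of the steel lever, centred under the window; raised, its face is level and 14 mm below the top of the window. Pressed to the stop the face has gone down a further 20 mm and leans 0.21 rad (its front, -x edge lower).
- lever (a joint): Lever angle in rad: 0 raised, 0.21 at its lower stop. Its pivot lies 95 mm behind the pad (+x). A spring raises it again by itself: about 4 N on the pad starts it and 9 to 10 N brings it to the stop. It drives the crimping sleeve down over the vial's cap; with the slide only part-way in, the sleeve would come down on the vial's rim instead.
- slide (a joint): Loading slide in m: 0 fully out, 0.075 fully home (hard stop), moving along the crimper's -y. It takes about 2 N to push and stays where it is left.
- push_plate (a point): Centre of the outer face (looking to the crimper's +y) of the upright aluminium plate at the slide's end, 40 mm above the bench. The plate is 44 mm wide along x, 6 mm thick, from 12 to 60 mm above the bench. With the slide home this face is 61 mm outside the guard's side. Same axes as press.
- nest (a point): Floor of the vial pocket (17 mm wide, 20 mm deep) in the slide's nest block, 16 mm above the bench; with the slide home it lies on the crimp axis. Same axes as press.
- vial_mid (a point): Centre of the clear crimp-cap vial that stands in the nest, 16 mm across and 42 mm tall, half-way up; its z axis is the vial's axis.
- spare_vial_a: Another clear crimp-cap vial, 16 x 42 mm, standing on the bench, bystander. Origin at the centre of its underside.
- spare_vial_b: Brown crimp-cap vial, 16 x 42 mm, standing on the bench, bystander. Origin at the centre of its underside.
- beaker: Glass beaker, 46 mm across, 60 mm tall, bystander. Origin at the centre of its underside.
- chip_case: Flat dark chip case 44 x 62 x 14 mm, bystander. Origin at the centre of its underside.
- forceps: Steel forceps, 120 mm long (along its y), 8 mm high, lying on the bench, bystander. Origin at the centre of the underside.

How it is judged:
On the way, in this order (a step that is already met when the one before it is completed fails the run):
1. the slide is pushed fully home (within 2.5 mm of its stop), the lever still up (value of joint slide above 0.0725 m and value of joint lever below 0.05 rad), for 0.2 s.
2. the lever is kept down at its stop (within 0.02 rad) for 0.8 s, the slide home (value of joint lever above 0.19 rad and value of joint slide above 0.0725 m), for 0.8 s.
At the end, for the whole second after the job is handed in: the slide is home (within 2.5 mm of its stop), the lever has come back up (within 0.02 rad), and the vial stands upright on the floor of its nest (centred within 4 mm, tilted less than 0.15 rad) (value of joint lever below 0.02 rad and value of joint slide above 0.0725 m and horizontal distance between vial_mid and nest below 0.004 m and z of vial_mid in the frame of nest below 0.025 m and angle between vial_mid's own z axis and vertical below 0.15 rad); the robot touches nothing.
It fails at once if the guard is touched (more than 0.3 N) (contact force between any of the fingers, the arm and guard above 0.3 N).
It fails at once if the lever is worked (beyond 0.06 rad) before the slide is home (value of joint lever above 0.06 rad and value of joint slide below 0.0715 m).
It fails at once if the vial is lifted in or out of its nest (more than 8 mm) (z of vial_mid in the frame of nest above 0.029 m).
It fails at once if something else on the bench is moved (more than 15 mm) (distance of any of spare_vial_a, spare_vial_b, beaker, chip_case, forceps from where it was at the start of the episode above 0.015 m).
It also fails if it takes over 51 s, if anything falls off the work surface, if the arm or the gripper's body presses on something with over 40 N, if the wrist force passes 120 N, or if a joint passes its speed limit or range.

### The arm

A 6-joint arm with a two-finger parallel gripper is mounted at the origin on the work surface; the furniture and walls round the work are solid. World frame = base frame: x ahead of the robot, y to its left, z up, the work surface at z = 0. Lengths are in m, angles in rad, forces in N, time in s.
With the tool pointing down it reaches from about 0.375 to 0.825 m from the base axis. Payload 5.5 kg.
Tool frame: the origin (TCP) lies on the centre line of the jaws, within the pads' length; the fingertips stand 11 mm ahead of it and the grasp point (between the pads) lies 8 mm behind it (nose_length is the x of the fingertips in the tool frame, in m); x points along the fingers, y is the direction in which the jaws open and shut, and the axes are right-handed (so a half turn about x gives the same grasp; the last joint's range is limited). The gripper opens to 85 mm and grips with 20 to 120 N. Pads are 22 mm wide; open, the fingers measure 114 mm over their backs; the gripper's body (76 mm by 85 mm) begins 54 mm behind the grasp point. The pads swing forward as they close: fully open they stand 13 mm farther back than shut.
Start: joints at [0, 0.314, -0.047, 1.21, 0, 1.571], TCP at [0.6, -0, 0.242] pointing down, gripper open.
Joint ranges: [-2.67, 2.67], [-0.69, 1.73], [-1.03, 1.25], [-2.08, 2.16], [-1.42, 1.45], [-3.14, 3.14]. Speed limits (rad/s): [2.39, 2.39, 3.01, 3.14, 3.14, 3.14].

### API

Orientations are given as [roll, pitch, yaw] about the fixed x, y, z axes, in that order (R = Rz(yaw) Ry(pitch) Rx(roll)).
In Python, from bench import get_state, capture, job_done, nose_length gives the robot as it stands.
- The arm moves only by the tool jog_arm, never from a script. Its arguments are lists of equal length, an entry for each row: "slide": the shift along the tool's x, y, z in mm, a list of three; "roll": the turn about the tool's x in degrees. In form: {"slide": [[dx, dy, dz], ...], "roll": [roll, ...]}. A call has 1 to 8 rows; each row is the pose to reach, as a shift and turn from the pose commanded when the call began, along the tool's axes at that moment; what a row does not reach only later rows make up. A row lasts 1/10 s, in which the tool goes at most 50 mm and 8.59 degrees, less where a joint would pass 70% of its speed; a pose out of reach is approached as far as the arm can. A call with a gripper value outside its range is refused whole. "hand" is the opening, from -1 (shut) to 1 (fully open), so that 0 is half open, set as the call begins (left out, the last holds). The fingers move at their own pace and stop on an object; "force" is the grip in N (left out, the last holds). Time passes only in rows, so rows that repeat a pose let the fingers close. It gives the time, the measured TCP pose, the force and the opening at its end, in the units of the state.
- get_state(): the state, without advancing time (a new reading comes with each control period).
- capture(name): name is "scene" or "side" or "wrist"; returns a dict with "pixels" (384x512x3 uint8, red, green, blue), "K" (3x3 intrinsics, pixels), "rvec" (rotation vector, rad) and "tvec" (3), from world to camera coordinates, as OpenCV has them. Camera axes: x right, y down, z forward; pixel columns grow to the right and rows downward; lengths in m; the calibration is good to about 2 mm. A picture is of the moment at which its call begins. There is no depth.
- job_done(): hands the job in, once; it reports no verdict.
The state is a dict: "clock": time; "joints": joint angles; "qd": joint speeds; "joint_torque": joint torques, N m; "eef_pos": TCP position; "tcp_rot": TCP orientation; "ft_force": force on the tool from outside, world axes, zero at the start; "ft_torque": the same for the moment, N m; "finger_gap": finger opening in m.
Only numpy, scipy, OpenCV 4.12 (cv2) and the standard library are available. Lean on these libraries where they do the work, as an engineer would, in place of code of your own. Each camera call takes 0.05 s, during which the arm holds its last target. There are 200 camera calls.

## Working session

There is one attempt and no reset: what is moved stays moved. The work goes in short steps, Python scripts to look and compute and a tool call to move; the robot and the scene stay as the last step left them, time stands still between calls to the robot, and variables do not carry over. Pictures are saved under pics/ and viewed, about 8 in all and at most 12, crops included, and the job is handed in when it is done.

Besides the shell and the picture viewer there is one more tool, called after ">>>" in YAML: its name, and indented under it one key for each argument. jog_arm: Moves the arm, as the interface text tells. Its arguments: {"type":"object","properties":{"slide":{"type":"array"},"roll":{"type":"array"},"hand":{"type":"number"},"force":{"type":"number"}},"required":["slide","roll"]}

```bash
mkdir -p pics; ls
cat > h.py <<'E'
import numpy as np, cv2
from bench import *
def save(c,n): cv2.imwrite(f'pics/{n}.png',c['pixels'][:,:,::-1])
def proj(c,P):
    return cv2.projectPoints(np.float64(P).reshape(-1,1,3),np.float64(c['rvec']),np.float64(c['tvec']),np.float64(c['K']),None)[0].reshape(-1,2)
def ray(c,uv):
    R=cv2.Rodrigues(np.float64(c['rvec']))[0]; o=-R.T@np.float64(c['tvec']).ravel()
    d=R.T@np.linalg.solve(np.float64(c['K']),np.r_[uv,1.]); return o,d/np.linalg.norm(d)
def onz(c,uv,z):
    o,d=ray(c,uv); return o+d*(z-o[2])/d[2]
def tri(cs,uvs):
    A=np.zeros((3,3));b=np.zeros(3)
    for c,u in zip(cs,uvs):
        o,d=ray(c,u);M=np.eye(3)-np.outer(d,d);A+=M;b+=M@o
    return np.linalg.solve(A,b)
E
python3 - <<'E'
from h import *
import pickle
s=get_state();print({k:np.round(v,3) for k,v in s.items()},nose_length)
cs={n:capture(n) for n in ("scene","side","wrist")}
pickle.dump(cs,open('c0.pkl','wb'))
for n,c in cs.items(): print(n,ray(c,(256,192)))
im=np.hstack([cs['scene']['pixels'],cs['side']['pixels']])
save(cs['wrist'],'w0'); save(cs['scene'],'s0'); save(cs['side'],'d0')
E
```

```text
pics
{'clock': np.float64(0.0), 'joints': array([ 0.   ,  0.314, -0.048,  1.21 ,  0.   ,  1.571]), 'qd': array([ 0.   ,  0.001,  0.   , -0.002,  0.001, -0.   ]), 'joint_torque': array([ 2.0000e-03, -5.3959e+01,  3.3975e+01,  1.9000e-02,  0.0000e+00,
        0.0000e+00]), 'eef_pos': array([0.599, 0.   , 0.241]), 'tcp_rot': array([-1.582,  1.569,  3.13 ]), 'ft_force': array([-0.371,  0.678,  0.057]), 'ft_torque': array([-0.019,  0.011, -0.031]), 'finger_gap': np.float64(0.085)} 0.011
scene (array([-0.02821739,  0.43589287,  0.64280907]), array([ 0.57233615, -0.55258811, -0.60586939]))
side (array([-0.15029266, -0.11248036,  0.72554504]), array([ 0.68641082,  0.09951333, -0.72037301]))
wrist (array([0.59863936, 0.0750031 , 0.37296997]), array([ 0.00965116, -0.29165584, -0.95647464]))
```

View pics/s0.png

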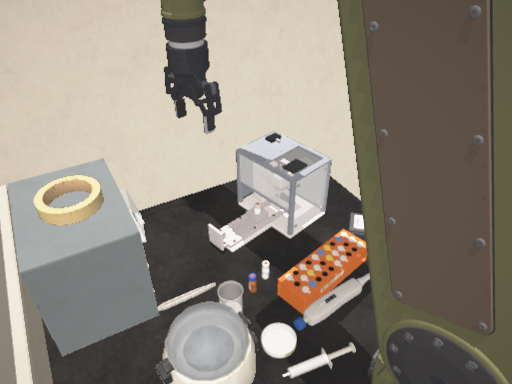

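View pics/d0.png

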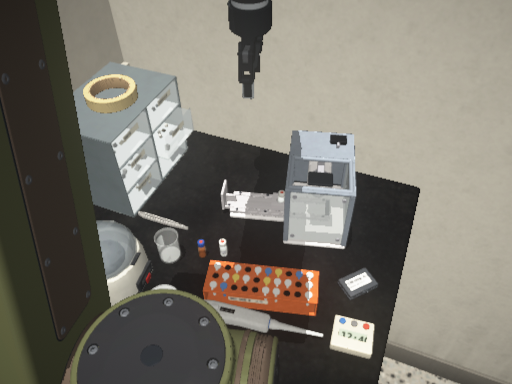

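Scene view: crimper with guard at about (285,180), push plate at (217,236), robot at top. Side view: guard top at (320,160), lever pad at (320,180), plate at (224,195). I'll enlarge both.

Run:
```python
from h import *
import pickle
cs=pickle.load(open('c0.pkl','rb'))
for n,(x,y,w,h) in {'scene':(200,125,140,115),'side':(215,122,150,112)}.items():
    p=cs[n]['pixels'][y:y+h,x:x+w]
    p=cv2.resize(p,None,fx=5,fy=5,interpolation=cv2.INTER_CUBIC)
    for i in range(0,w,20): cv2.putText(p,str(x+i),(i*5,8),0,.35,(255,0,0)); cv2.line(p,(i*5,8),(i*5,14),(255,0,0))
    for i in range(0,h,20): cv2.putText(p,str(y+i),(0,i*5+4),0,.35,(255,0,0))
    cv2.imwrite(f'pics/{n}_crop.png',p[:,:,::-1])
```

```text
(no output)
```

View pics/scene_crop.png

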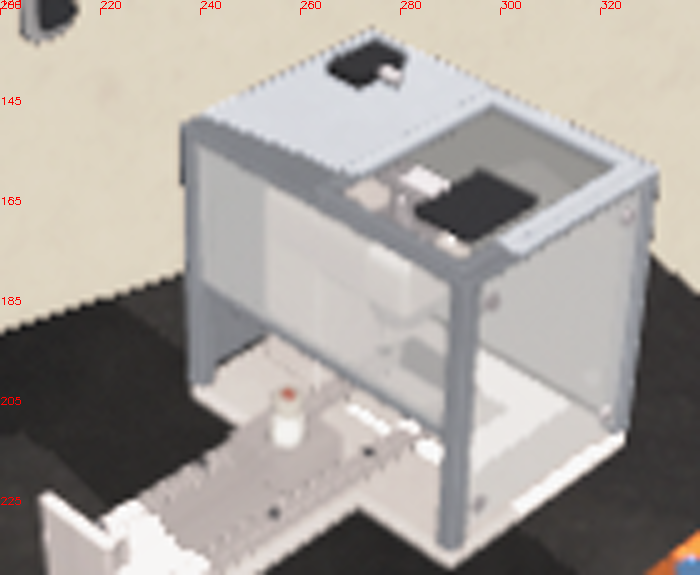

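View pics/side_crop.png

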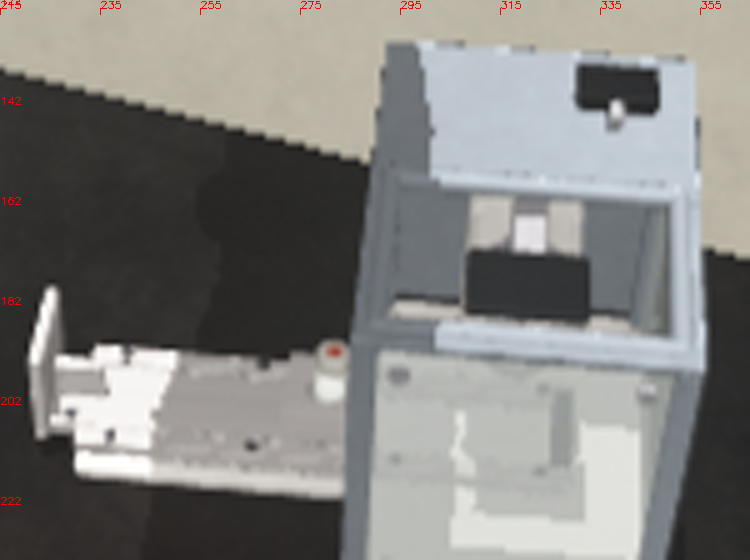

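Run:
```python
from h import *
import pickle
cs=pickle.load(open('c0.pkl','rb'));S,D=cs['scene'],cs['side']
s=lambda u,v:(200+u/5-.4,125+v/5-.4); d=lambda u,v:(215+u/5-.4,122+v/5-.4)
pts={'RL':((190,122),(388,45)),'RR':((372,30),(693,62)),'FR':((655,168),(703,365)),'FL':((455,275),(355,342)),
'plateR':((42,492),(50,288)),'plateF':((115,548),(35,365))}
for k,(a,b) in pts.items(): 
    print(k,'tri',tri([S,D],[s(*a),d(*b)]).round(4),'S',onz(S,s(*a),.16 if len(k)==2 else .06).round(4),'D',onz(D,d(*b),.16 if len(k)==2 else .06).round(4))
print('pad S',onz(S,s(477,204),.144).round(4),'D',onz(D,d(528,280),.144).round(4), tri([S,D],[s(477,204),d(528,280)]))
for k in ('RL','RR','FR','FL'): pass
T={k:tri([S,D],[s(*a),d(*b)]) for k,(a,b) in pts.items()}
loc={'RL':(82,62),'RR':(82,-62),'FR':(-90,-62),'FL':(-90,62)}
A=np.array([np.array(loc[k])/1000 for k in loc]);B=np.array([T[k][:2] for k in loc])
a0=A-A.mean(0);b0=B-B.mean(0);th=np.arctan2((a0[:,0]*b0[:,1]-a0[:,1]*b0[:,0]).sum(),(a0*b0).sum())
R=np.array([[np.cos(th),-np.sin(th)],[np.sin(th),np.cos(th)]]);t=B.mean(0)-R@A.mean(0)
print('yaw',th,'origin',t,'res mm',((A@R.T+t-B)*1000).round(1).tolist())
for k in('plateR','plateF'): print(k,(R.T@(T[k][:2]-t)).round(4))
```

```text
RL tri [ 0.5682 -0.0847  0.1593] S [ 0.568  -0.0843  0.16  ] D [ 0.5665 -0.0847  0.16  ]
RR tri [ 0.5743 -0.2063  0.1556] S [ 0.5689 -0.2005  0.16  ] D [ 0.5688 -0.2056  0.16  ]
FR tri [ 0.4066 -0.2062  0.1548] S [ 0.4018 -0.1993  0.16  ] D [ 0.4018 -0.2054  0.16  ]
FL tri [ 0.4098 -0.085   0.1541] S [ 0.4089 -0.0813  0.16  ] D [ 0.3993 -0.0852  0.16  ]
plateR tri [0.5156 0.0506 0.0592] S [0.516  0.0507 0.06  ] D [0.5136 0.0503 0.06  ]
plateF tri [0.4711 0.0492 0.0571] S [0.4685 0.0511 0.06  ] D [0.4686 0.0485 0.06  ]
pad S [ 0.4518 -0.1438  0.144 ] D [ 0.4539 -0.1452  0.144 ] [ 0.45341128 -0.14520178  0.14339895]
yaw 0.00482162722251468 origin [ 0.49371246 -0.14553124] res mm [[7.3, 1.5], [1.7, -0.8], [-2.6, -1.7], [-6.4, 1.0]]
plateR [0.0229 0.196 ]
plateF [-0.0216  0.1948]
```

Run:
```python
from h import *
import pickle
from scipy.spatial.transform import Rotation as Ro
s=get_state();print(Ro.from_euler('xyz',s['tcp_rot']).as_matrix().round(3))
cs=pickle.load(open('c0.pkl','rb'));S,D=cs['scene'],cs['side']
for n,c,u,z in [('cab base',D,(137,213),0),('cab base',S,(158,293),0),('cab right top',S,(112,165),.2),('forceps',D,(140,214),0),('forceps',D,(187,228),0),('beaker',D,(168,258),0),('vial',D,(223,254),0),('cab base',D,(192,150),0)]: print(n,onz(c,u,z).round(3))
```

```text
[[-0.001  1.    -0.   ]
 [ 0.    -0.    -1.   ]
 [-1.    -0.001 -0.   ]]
cab base [ 0.45   0.235 -0.   ]
cab base [0.481 0.209 0.   ]
cab right top [0.645 0.169 0.2  ]
forceps [0.448 0.227 0.   ]
forceps [0.421 0.117 0.   ]
beaker [0.343 0.137 0.   ]
vial [0.365 0.031 0.   ]
cab base [0.666 0.163 0.   ]
```

View pics/w0.png

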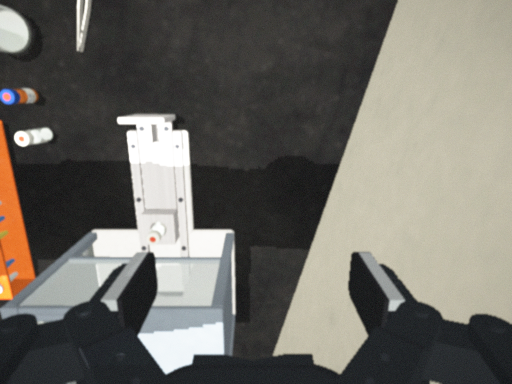

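The wrist view shows the push plate at (147,118), the vial at (155,235), and the guard at lower left. The tool axes are x = down, y = world +x and z = world -y. Next I move above the outside of the plate with the jaws shut.

>>> jog_arm:
  slide:
    - [0, -30, -24]
    - [0, -60, -48]
    - [0, -90, -70]
    - [0, -107, -85]
    - [0, -107, -85]
    - [0, -107, -85]
  roll: [0, 0, 0, 0, 0, 0]
  hand: -1

```text
clock: 0.75
eef_pos: [0.4931, 0.0852, 0.2424]
tcp_rot: [1.168, 1.57, -0.402]
ft_force: [-0.7, -0.3, 0.5]
finger_gap: 0.0002
```

Run:
```python
from h import *
import pickle
s=get_state();print(s['clock'],s['eef_pos'].round(4),s['finger_gap'],np.round(s['ft_force'],2))
cs={n:capture(n) for n in ("scene","wrist")}
pickle.dump(cs,open('c1.pkl','wb'));save(cs['wrist'],'w1')
c0=pickle.load(open('c0.pkl','rb'))['wrist']
print('plate w0 ends', onz(c0,(118,120),.06).round(4),onz(c0,(176,119),.06).round(4))
```

```text
0.75 [0.4931 0.0852 0.2424] 0.00019556285081953118 [-0.66 -0.29  0.47]
plate w0 ends [0.4734 0.0496 0.06  ] [0.5274 0.0504 0.06  ]
```

View pics/w1.png

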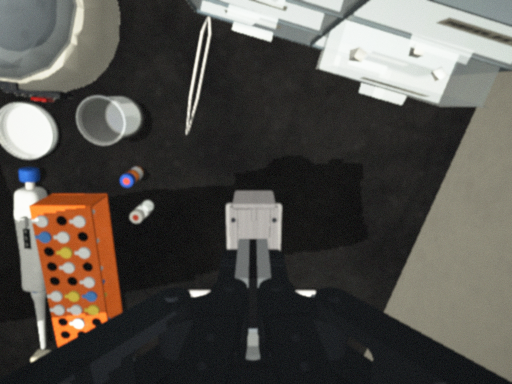

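Run:
```python
from h import *
import pickle
c=pickle.load(open('c1.pkl','rb'))['wrist']
print('cam',ray(c,(256,192)))
for u,z in [((225,248),.06),((282,248),.06),((225,205),.06),((282,205),.06),((254,192),.012),((254,205),.012),((385,103),.05),((385,103),.12),((250,35),.05)]: print(u,z,onz(c,u,z).round(4))
# predicted plate face corners
print(proj(c,[[.4705,.0505,.06],[.5145,.0505,.06],[.4705,.0505,.012],[.5145,.0505,.012]]).round(0))
```

```text
cam (array([0.49238191, 0.15986009, 0.37380549]), array([ 0.01177472, -0.29189533, -0.95637779]))
(225, 248) 0.06 [0.4639 0.0027 0.06  ]
(282, 248) 0.06 [0.5237 0.0026 0.06  ]
(225, 205) 0.06 [0.4651 0.0504 0.06  ]
(282, 205) 0.06 [0.5224 0.0504 0.06  ]
(254, 192) 0.012 [0.4945 0.0494 0.012 ]
(254, 205) 0.012 [0.4946 0.0337 0.012 ]
(385, 103) 0.05 [0.6183 0.1491 0.05  ]
(385, 103) 0.12 [0.5911 0.1514 0.12  ]
(250, 35) 0.05 [0.4906 0.2078 0.05  ]
[[230. 205.]
 [274. 205.]
 [233. 191.]
 [271. 191.]]
```

The plate's outer face is at y≈0.050, centred at x≈0.494, and the cabinet drawers start at x>0.56, so they are clear. Next I descend beside the plate.

>>> jog_arm:
  slide:
    - [35, 0, 2]
    - [75, 0, 4]
    - [115, 0, 5]
    - [150, 0, 5]
    - [180, 0, 5]
    - [200, 0, 5]
    - [200, 0, 5]
  roll: [0, 0, 0, 0, 0, 0, 0]

```text
clock: 1.55
eef_pos: [0.491, 0.0789, 0.0393]
tcp_rot: [-1.382, 1.565, -2.954]
ft_force: [-0.2, -0.2, -1.1]
finger_gap: -0.0001
```

>>> jog_arm:
  slide:
    - [0, 0, 6]
    - [0, 0, 12]
    - [0, 0, 18]
    - [0, 0, 23]
    - [0, 0, 28]
    - [0, 0, 33]
    - [0, 0, 39]
    - [0, 0, 45]
  roll: [0, 0, 0, 0, 0, 0, 0, 0]

```text
clock: 2.35
eef_pos: [0.493, 0.0346, 0.0424]
tcp_rot: [1.952, 1.571, 0.382]
ft_force: [1.3, 2.1, 0.8]
finger_gap: 0.0003
```

>>> jog_arm:
  slide:
    - [0, 0, 7]
    - [0, 0, 14]
    - [0, 0, 21]
    - [0, 0, 28]
    - [0, 0, 34]
    - [0, 0, 39]
    - [0, 0, 43]
    - [0, 0, 45]
  roll: [0, 0, 0, 0, 0, 0, 0, 0]

```text
clock: 3.15
eef_pos: [0.4928, -0.0104, 0.0422]
tcp_rot: [-1.499, 1.57, -3.07]
ft_force: [0.3, 1.8, 0.8]
finger_gap: 0.0003
```

>>> jog_arm:
  slide:
    - [0, 0, 1]
    - [0, 0, 2]
    - [0, 0, 3]
    - [0, 0, 3]
  roll: [0, 0, 0, 0]

```text
clock: 3.55
eef_pos: [0.4928, -0.0117, 0.0423]
tcp_rot: [-3.066, 1.568, 1.648]
ft_force: [-0.1, 6.4, 1.7]
finger_gap: -0.0003
```

>>> jog_arm:
  slide:
    - [0, 0, 1]
    - [0, 0, 3]
    - [0, 0, 4]
    - [0, 0, 4]
    - [0, 0, 4]
  roll: [0, 0, 0, 0, 0]

```text
clock: 4.05
eef_pos: [0.4928, -0.0117, 0.0424]
tcp_rot: [-3.123, 1.559, 1.592]
ft_force: [-0.4, 20.5, 2.3]
finger_gap: 0.0001
```

Hard stop: 20 N with no motion. I back away and rise.

>>> jog_arm:
  slide:
    - [0, 0, -15]
    - [0, 0, -40]
    - [0, 0, -65]
    - [-30, 0, -75]
    - [-75, 0, -75]
    - [-125, 0, -75]
    - [-175, 0, -75]
    - [-215, 0, -75]
  roll: [0, 0, 0, 0, 0, 0, 0, 0]

```text
clock: 4.85
eef_pos: [0.4932, 0.0577, 0.2602]
tcp_rot: [1.108, 1.569, -0.462]
ft_force: [-0.7, 1.0, -0.9]
finger_gap: 0.0001
```

>>> jog_arm:
  slide:
    - [-25, 0, 0]
    - [-25, 0, 0]
    - [-25, 0, 0]
  roll: [0, 0, 0]

```text
clock: 5.15
eef_pos: [0.4931, 0.0578, 0.2823]
tcp_rot: [0.767, 1.57, -0.804]
ft_force: [-1.5, 0.9, -2.1]
finger_gap: -0.0003
```

Run:
```python
from h import *
import pickle
s=get_state();print(s['clock'],s['eef_pos'].round(4),np.round(s['ft_force'],2))
cs={n:capture(n) for n in ("scene","side","wrist")}
pickle.dump(cs,open('c2.pkl','wb'));save(cs['wrist'],'w2')
o=[]
for n,(x,y,w,h) in {'scene':(200,115,140,115),'side':(215,122,150,115)}.items():
    p=cv2.resize(cs[n]['pixels'][y:y+h,x:x+w],(400,330),interpolation=cv2.INTER_CUBIC); o.append(p)
w=cv2.resize(cs['wrist']['pixels'][190:384],(680,258))
im=np.zeros((590,800,3),np.uint8);im[:330]=np.hstack(o);im[330:588,:680]=w
cv2.imwrite('pics/m2.png',im[:,:,::-1])
```

```text
5.15 [0.4931 0.0578 0.2823] [-1.49  0.86 -2.14]
```

View pics/m2.png

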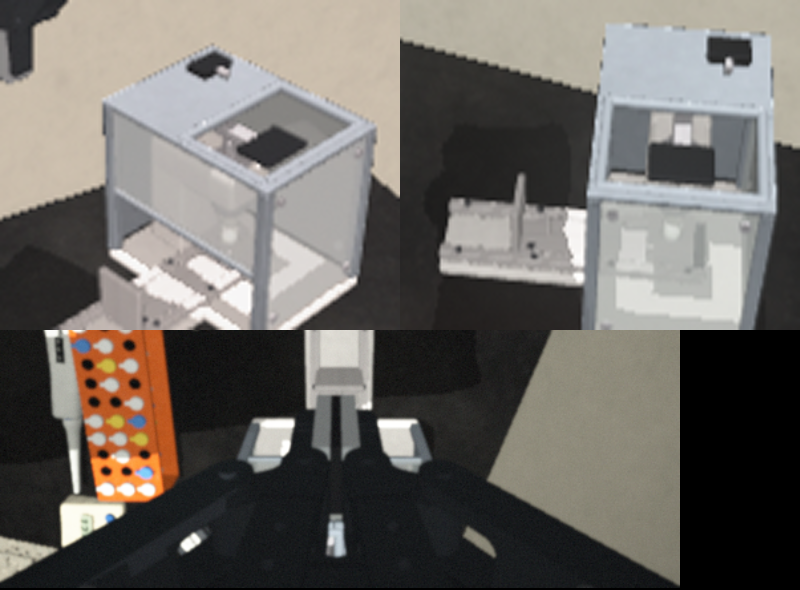

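Slide home in both views (plate at the window side's end stop, vial under the sleeve). Now I measure the window and pad, and how wide the shut fingers are above the tips.

Run:
```python
from h import *
import pickle
cs=pickle.load(open('c2.pkl','rb'));o=[]
for n,(x,y) in {'scene':(262,138),'side':(288,148)}.items():
    p=cv2.resize(cs[n]['pixels'][y:y+46,x:x+66],(396,276),interpolation=cv2.INTER_CUBIC)
    for i in range(0,66,10): cv2.putText(p,str(x+i),(i*6+3,8),0,.3,(255,0,0)); 
    o.append(p)
W=cs['wrist'];e=np.array([.4931,.0578,.2823])
w=W['pixels'].copy()
w=cv2.resize(w[250:384,120:384],None,fx=2.3,fy=2.3,interpolation=cv2.INTER_CUBIC)
for d in (0,17,34,50,60):
    q=[(e+np.array([s*a,.011,-.011+d/1000])) for s in (-1,1) for a in (.0145,.036)]
    for u in proj(W,q): cv2.circle(w,tuple(int(v) for v in (u-[120,250])*2.3),3,(255,0,0),-1)
im=np.zeros((590,792,3),np.uint8);im[:276]=np.hstack(o);im[280:280+w.shape[0],:w.shape[1]]=w
cv2.imwrite('pics/m3.png',im[:,:,::-1])
```

```text
(no output)
```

View pics/m3.png

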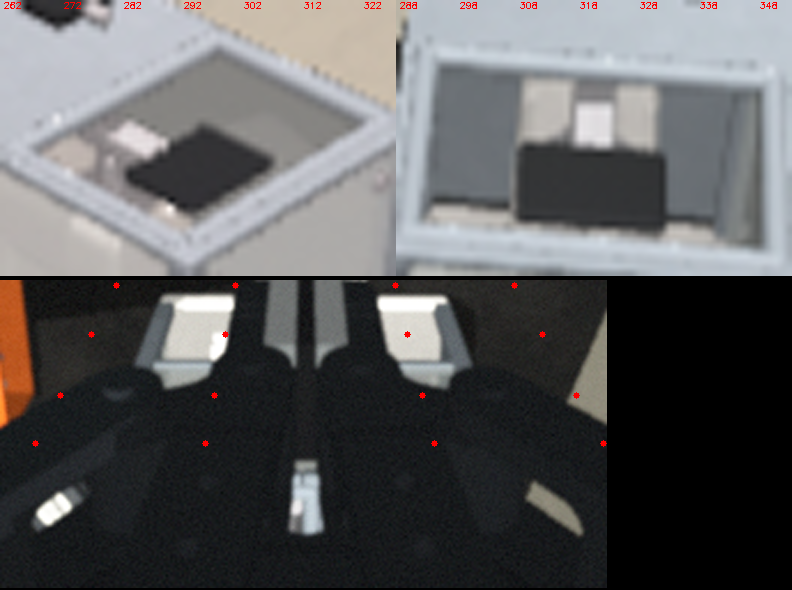

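Run:
```python
from h import *
import pickle
cs=pickle.load(open('c2.pkl','rb'));S,D=cs['scene'],cs['side']
s=lambda u,v:(262+u/6-.4,138+v/6-.4); d=lambda u,v:(288+(u-396)/6-.4,148+v/6-.4)
win={'RL':((30,150),(435,68)),'RR':((222,58),(768,83)),'FR':((370,122),(766,247)),'FL':((188,238),(420,224))}
rows=[]
for k,(a,b) in win.items():
    rows.append(np.r_[onz(S,s(*a),.157)[:2],onz(D,d(*b),.157)[:2],tri([S,D],[s(*a),d(*b)])]);print(k,rows[-1].round(4))
print('mean',np.mean(rows,0).round(4))
pad={'RL':((127,172),(518,146)),'RR':((203,124),(665,153)),'FR':((272,160),(664,216)),'FL':((196,200),(516,209))}
rows=[]
for k,(a,b) in pad.items():
    rows.append(np.r_[onz(S,s(*a),.146)[:2],onz(D,d(*b),.146)[:2],tri([S,D],[s(*a),d(*b)])]);print(k,rows[-1].round(4))
print('pad mean',np.mean(rows,0).round(4))
```

```text
RL [ 0.4883 -0.0943  0.4854 -0.0943  0.4877 -0.0943  0.1563]
RR [ 0.4818 -0.1887  0.4899 -0.1977  0.4912 -0.198   0.152 ]
FR [ 0.4161 -0.193   0.4178 -0.1959  0.4187 -0.1961  0.1551]
FL [ 0.4138 -0.0938  0.4159 -0.0947  0.415  -0.0946  0.1568]
mean [ 0.45   -0.1424  0.4523 -0.1456  0.4532 -0.1457  0.155 ]
RL [ 0.4659 -0.1206  0.4644 -0.122   0.4669 -0.1221  0.1443]
RR [ 0.4678 -0.1632  0.4663 -0.1673  0.4713 -0.1677  0.1419]
FR [ 0.4349 -0.1629  0.4386 -0.1673  0.4393 -0.1673  0.1434]
FL [ 0.4371 -0.1248  0.4366 -0.1228  0.4352 -0.1227  0.1477]
pad mean [ 0.4514 -0.1429  0.4515 -0.1448  0.4532 -0.145   0.1443]
```

>>> jog_arm:
  slide:
    - [0, -8, 40]
    - [0, -18, 85]
    - [0, -28, 130]
    - [0, -36, 175]
    - [0, -41, 202]
    - [0, -41, 202]
    - [0, -41, 202]
  roll: [0, 0, 0, 0, 0, 0, 0]

```text
clock: 6.0
eef_pos: [0.4513, -0.1442, 0.2812]
tcp_rot: [-2.017, 1.569, 2.694]
ft_force: [1.0, -0.6, 0.4]
finger_gap: 0.0002
```

>>> jog_arm:
  slide:
    - [25, 0, 0]
    - [55, 0, 0]
    - [80, 0, 0]
    - [92, 0, 0]
    - [92, 0, 0]
    - [92, 0, 0]
  roll: [0, 0, 0, 0, 0, 0]

```text
clock: 6.6
eef_pos: [0.4525, -0.1435, 0.1909]
tcp_rot: [1.53, 1.571, -0.039]
ft_force: [-0.3, 0.0, 0.6]
finger_gap: -0.0001
```

Run:
```python
from h import *
import pickle
s=get_state();print(s['clock'],s['eef_pos'].round(4),np.round(s['ft_force'],2))
cs={n:capture(n) for n in ("scene","side")}
pickle.dump(cs,open('c3.pkl','wb'));o=[]
for n,(x,y) in {'scene':(240,90),'side':(270,90)}.items():
    o.append(cv2.resize(cs[n]['pixels'][y:y+110,x:x+98],(392,440),interpolation=cv2.INTER_CUBIC))
cv2.imwrite('pics/m4.png',np.hstack(o)[:,:,::-1])
```

```text
6.6 [ 0.4525 -0.1435  0.1909] [-0.26  0.03  0.63]
```

View pics/m4.png

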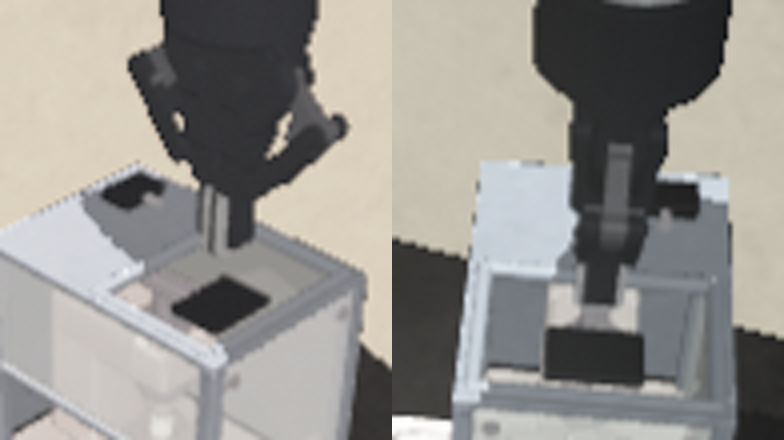

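Fingers hang centred over the pad, tip about 20 mm above the window. A quick numeric check of the gripper's width along x at heights d above the tip:

Run:
```python
from h import *
import pickle
c=pickle.load(open('c3.pkl','rb'));e=get_state()['eef_pos']
g=c['scene']['pixels'].max(2)
xs=np.arange(-60,61,4)
for d in (5,15,25,34,38,42,46,52,60):
    uv=proj(c['scene'],[e+[x/1000,0,-.011+d/1000] for x in xs]).round().astype(int)
    print(d,''.join('#' if g[v,u]<75 else '.' for u,v in uv))
print('   '+''.join('0' if x==0 else '|' if abs(x)==36 else ' ' for x in xs))
```

```text
5 .............##...............#
15 ...........####...........#####
25 ...........####................
34 ...........###########.........
38 ..........############.###.....
42 .........##################....
46 ........###################....
52 ......##################.####..
60 .....####.#############..#####.
         |        0        |
```

>>> jog_arm:
  slide:
    - [10, 0, 0]
    - [20, 0, 0]
    - [26, 0, 0]
    - [30, 0, 0]
    - [33, 0, 0]
    - [36, 0, 0]
    - [36, 0, 0]
  roll: [0, 0, 0, 0, 0, 0, 0]

```text
clock: 7.4
eef_pos: [0.4515, -0.144, 0.1541]
tcp_rot: [-1.691, 1.57, 3.022]
ft_force: [-1.7, -0.5, 4.5]
finger_gap: 0.0
```

>>> jog_arm:
  slide:
    - [3, 0, 0]
    - [6, 0, 0]
    - [9, 0, 0]
    - [11, 0, 0]
    - [13, 0, 0]
    - [14, 0, 0]
    - [14, 0, 0]
  roll: [0, 0, 0, 0, 0, 0, 0]

```text
clock: 8.1
eef_pos: [0.4522, -0.144, 0.1405]
tcp_rot: [1.305, 1.57, -0.265]
ft_force: [-3.5, 0.6, 8.8]
finger_gap: 0.0003
```

>>> jog_arm:
  slide:
    - [1, 0, 0]
    - [2, 0, 0]
    - [3, 0, 0]
    - [4, 0, 0]
    - [4, 0, 0]
  roll: [0, 0, 0, 0, 0]

```text
clock: 8.6
eef_pos: [0.4525, -0.1441, 0.1373]
tcp_rot: [1.44, 1.569, -0.131]
ft_force: [-4.6, 0.4, 12.2]
finger_gap: 0.0
```

>>> jog_arm:
  slide:
    - [1, 0, 0]
    - [2, 0, 0]
    - [3, 0, 0]
    - [3, 0, 0]
  roll: [0, 0, 0, 0]

```text
clock: 9.0
eef_pos: [0.4529, -0.1442, 0.1364]
tcp_rot: [1.377, 1.568, -0.194]
ft_force: [-11.3, 3.5, 30.9]
finger_gap: 0.0003
```

Stop reached (31 N, no more travel). I hold.

>>> jog_arm:
  slide:
    - [0, 0, 0]
    - [0, 0, 0]
    - [0, 0, 0]
    - [0, 0, 0]
    - [0, 0, 0]
    - [0, 0, 0]
    - [0, 0, 0]
    - [0, 0, 0]
  roll: [0, 0, 0, 0, 0, 0, 0, 0]

```text
clock: 9.8
eef_pos: [0.4529, -0.1441, 0.1364]
tcp_rot: [1.376, 1.568, -0.195]
ft_force: [-11.2, 3.2, 30.6]
finger_gap: 0.0001
```

Run:
```python
from h import *
s=get_state();print(s['clock'],s['eef_pos'].round(4),np.round(s['ft_force'],2))
o=[]
for n,(x,y) in {'scene':(240,110),'side':(270,110)}.items():
    o.append(cv2.resize(capture(n)['pixels'][y:y+110,x:x+98],(392,440),interpolation=cv2.INTER_CUBIC))
cv2.imwrite('pics/m5.png',np.hstack(o)[:,:,::-1])
```

```text
9.8 [ 0.4529 -0.1441  0.1364] [-11.25   3.17  30.56]
```

View pics/m5.png

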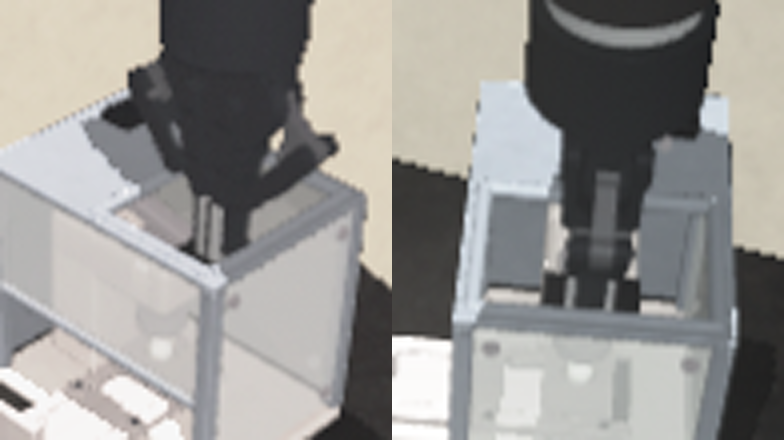

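The pad is down and the fingers stand clear inside the window, with no gripper part on the rim. I hold a bit longer, then raise slowly straight up.

>>> jog_arm:
  slide:
    - [0.5, 0, 0]
    - [1, 0, 0]
    - [1, 0, 0]
    - [1, 0, 0]
    - [1, 0, 0]
    - [1, 0, 0]
  roll: [0, 0, 0, 0, 0, 0]

```text
clock: 10.5
eef_pos: [0.453, -0.1442, 0.1361]
tcp_rot: [1.372, 1.567, -0.199]
ft_force: [-13.1, 3.6, 37.1]
finger_gap: -0.0002
```

>>> jog_arm:
  slide:
    - [-3, 0, 0]
    - [-7, 0, 0]
    - [-12, 0, 0]
    - [-18, 0, 0]
    - [-25, 0, 0]
    - [-40, 0, 0]
    - [-65, 0, 0]
    - [-90, 0, 0]
  roll: [0, 0, 0, 0, 0, 0, 0, 0]

```text
clock: 11.3
eef_pos: [0.4522, -0.1439, 0.2228]
tcp_rot: [2.651, 1.57, 1.081]
ft_force: [-0.2, -0.0, -0.4]
finger_gap: 0.0
```

>>> jog_arm:
  slide:
    - [-30, 0, -10]
    - [-60, 10, -50]
    - [-70, 20, -95]
    - [-70, 30, -140]
    - [-70, 40, -180]
    - [-70, 40, -200]
    - [-70, 40, -200]
  roll: [0, 0, 0, 0, 0, 0, 0]

```text
clock: 12.0
eef_pos: [0.4926, 0.0586, 0.2922]
tcp_rot: [2.544, 1.57, 0.977]
ft_force: [-0.3, -0.6, 1.0]
finger_gap: 0.0
```

Run:
```python
from h import *
import pickle
s=get_state();print(s['clock'],s['eef_pos'].round(4),np.round(s['ft_force'],2))
c0=pickle.load(open('c2.pkl','rb'));o=[]
for n,(x,y) in {'scene':(205,125),'side':(225,122)}.items():
    c=capture(n);p=c['pixels'];o.append(cv2.resize(p[y:y+110,x:x+133],(399,330),interpolation=cv2.INTER_CUBIC))
    a,b=(q[y:y+110,x:x+133].astype(int) for q in (p,c0[n]['pixels'])); print(n,'px changed vs before press',(abs(a-b).max(2)>40).sum())
cv2.imwrite('pics/m6.png',np.hstack(o)[:,:,::-1])
```

```text
12.0 [0.4926 0.0586 0.2922] [-0.32 -0.63  1.04]
scene px changed vs before press 53
side px changed vs before press 11
```

View pics/m6.png

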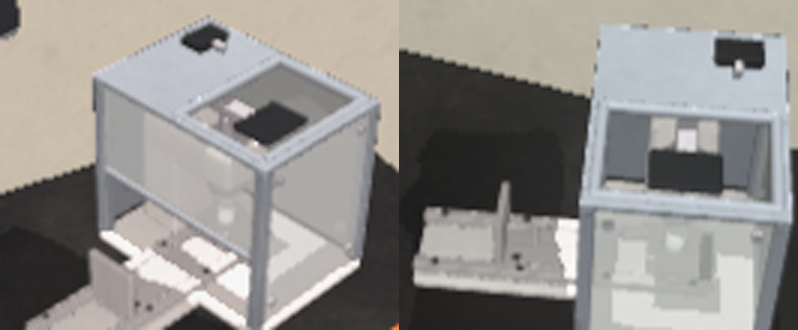

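The lever is back up, the slide is home, the vial is standing in the nest under the sleeve, and the arm is clear. I hand in.

```bash
python3 -c "
from bench import *
job_done();print(get_state()['clock'])"
```

```text
the job is handed in; nothing more can be done
the job is handed in; nothing more can be done
```

The vial is crimped and the job is handed in, at about 12 s on the robot's clock. The hand-in gave no verdict.

- **Slide:** I pushed it in by the end plate with the jaws shut until it met a hard stop. At the stop the force rose to 20 N with no further movement.
- **Lever:** I reached down through the window and pressed the pad to its stop, which held firm at 31–37 N. It stayed down for about 1.5 s, then I let it rise and moved the arm clear.
- **Last checks:** The scene and side pictures show the lever back up, the slide home and the vial standing in the nest, almost the same as before the press. The wrist force was back near zero. I saw no sign of touching the guard.

I had no direct reading of the slide or lever joints, so "home" and "at the stop" come from force, travel and pictures. The TCP travel after expected plate contact came to about 73 mm against the stated 75 mm, within the measurement error. My two camera estimates of the window and pad centre differed by 2–3 mm, well inside the window clearance. I did not measure the other bench items again at the end, but the arm was never commanded near them.

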